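# Hang the splash guard, then hold the citrus press arm half way down

## Task

Ready the citrus press for its slow spin: hang the bent steel splash guard astride the horizontal rail beside the press and let go of it, hanging upright. Only then press the spring-loaded arm down by its black cross-handle until the arm is level, half way through its travel and never all the way down. The press runs only while held, so finish still pressing with the fingers, the arm level and the guard hanging, and leave everything else on the counter where it stands.

Things in the scene. Friction and masses are not known exactly. Their poses are not given: they have to be found in the camera images.
- guard: Loose splash guard of bent 3 mm steel, an upside-down U standing on its two long edges: 110 mm long (its y), 32 mm wide (x), 80 mm high; slot inside 26 mm wide, 77 mm deep, open below and at both y ends. Black grip block centred on top: 14 mm wide (x), 50 mm long (y), 28 mm high (top at 108 mm). 0.19 to 0.34 kg. Origin: centre of its underside (counter level while standing); z up.
- guard_saddle (a point): Centre of the slot's ceiling (underside of the guard's top sheet), 77 mm above the guard's origin; it rests on the bar when the guard hangs. Axes as the guard's.
- rail: Fixed steel rail beside the press (left or right of it): a round bar 12 mm thick running along its y axis, with 240 mm between the two posts' centres; origin on the counter under the middle of the bar.
- rail_mid (a point): Middle of the rail's bar, on the bar's centre line; 130 mm above the counter; the bar's top is 6 mm higher. Axes as the rail's (y along the bar).
- press: Fixed citrus press with green body, 240 mm (x) by 200 mm (y), its column tops out 245 mm above the counter. Origin: centre of its underside on the counter; its x axis points away from the handle, so the arm reaches along its -x. The arm's hinge is 70 mm along +x from the origin and 220 mm above the counter.
- press_handle (a point): Centre of the arm's black cross-handle, a bar 24 mm thick, 90 mm long along the press's y, 220 mm from the hinge. Height above the counter 295 mm at rest, 220 mm level, 145 mm fully down; 137 mm in front (-x) of the press's origin at rest, 150 mm when level. Push down on top of it: the spring resists with about 3 N at rest, 8 N level, 13 N fully down, and lifts the arm when released.
- press_arm (a joint): Angle of the press's arm in rad: 0 at rest (arm raised 0.35 rad, 20 degrees, above level), 0.35 with the arm level, 0.70 fully down.
- straw_pot: Steel pot of drinking straws, 76 mm across, about 160 mm high; leave alone. Origin: centre of its underside.
- cup_stack: Stack of clear cups, 76 mm across, 200 mm high; leave alone. Origin: centre of its underside.
- syrup_bottle: Amber syrup bottle, 64 mm across, 200 mm high; leave alone. Origin: centre of its underside.
- sugar_jar: Glass jar, 80 mm across, 100 mm high; leave alone. Origin: centre of its underside.
- jug: Steel jug with a side handle, 90 mm across, 110 mm high; leave alone. Origin: centre of its underside.
- scoop: Long-handled spoon, 130 mm long, lying flat on the counter along its x axis; leave alone. Origin: middle of its underside.
Things that resemble listed ones, but are neither listed nor needed, are in the scene too. Leave any orange look-alike of the guard alone.

How it is judged:
On the way, in this order (a step that is already met when the one before it is completed fails the run):
1. the guard hangs astride the rail's bar, upright, still and let go, while the press's arm is still up (x of guard_saddle in the frame of rail_mid between -0.013 and 0.013 m and y of guard_saddle in the frame of rail_mid between -0.075 and 0.075 m and z of guard_saddle in the frame of rail_mid between 0.001 and 0.013 m and angle between the y axis of guard and the y axis of rail, either way round below 0.25 rad and angle between guard's own z axis and vertical below 0.35 rad and contact force between guard and rail above 0.5 N and contact force between the fingers and guard below 0.1 N and linear speed of guard below 0.04 m/s and value of joint press_arm below 0.1 rad), for 0.3 s.
2. the fingers hold the press's arm level (0.26 to 0.44 rad) (value of joint press_arm between 0.26 and 0.44 rad and velocity of joint press_arm between -0.1 and 0.1 rad/s and contact force between the fingers and press_arm above 2 N), for 0.5 s.
At the end, for the whole second after the job is handed in: The guard sits astride the rail's bar (13 mm across, 75 mm along, tilt under 0.35 rad, in line within 0.25 rad), still and untouched by the fingers, which keep pressing the arm with over 2 N and hold it steady at 0.26 to 0.44 rad (level within 0.09 rad) (all of step 2 and x of guard_saddle in the frame of rail_mid between -0.013 and 0.013 m and y of guard_saddle in the frame of rail_mid between -0.075 and 0.075 m and z of guard_saddle in the frame of rail_mid between 0.001 and 0.013 m and angle between the y axis of guard and the y axis of rail, either way round below 0.25 rad and angle between guard's own z axis and vertical below 0.35 rad and contact force between guard and rail above 0.5 N and contact force between the fingers and guard below 0.1 N and linear speed of guard below 0.04 m/s); the arm keeps its last pose, push and grip.
It fails at once if the press's arm is pushed all the way down (beyond 0.62 rad) (value of joint press_arm above 0.62 rad).
It fails at once if something else on the counter is shoved more than 30 mm or knocked over (distance of any of straw_pot, cup_stack, syrup_bottle, sugar_jar, jug, scoop from where it was at the start of the episode above 0.03 m or angle between any of straw_pot, cup_stack, syrup_bottle, sugar_jar, jug's own z axis and vertical above 0.5 rad).
It also fails if it takes over 64 s, if anything falls off the work surface, if the arm or the gripper's body presses on something with over 40 N, if the wrist force passes 120 N, or if a joint passes its speed limit or range.

## Robot

A 6-joint arm with a two-finger parallel gripper is mounted at the origin on the work surface. World frame = base frame: x ahead of the robot, y to its left, z up, the work surface at z = 0. Lengths are in m, angles in rad, forces in N, time in s.
With the tool pointing down it reaches from about 0.25 to 0.725 m from the base axis. Payload 4 kg.
Tool frame: the origin (TCP) lies midway between the tips of the shut fingers; the grasp point (between the pads) lies pinch_z behind it (pinch_z is the distance from the TCP to the grasp point, in m); z points along the fingers, y is the direction in which the jaws open and shut (so a half turn about z gives the same grasp; the last joint's range is limited). The gripper opens to 85 mm and grips with 20 to 120 N. Pads are 22 mm wide; open, the fingers measure 114 mm over their backs; the gripper's body (76 mm by 85 mm) begins 54 mm behind the grasp point. The pads swing forward as they close: fully open they stand 13 mm farther back than shut.
Start: joints at [1.272, 0.241, 0.005, 1.335, 0, 1.571], TCP at [0.147, 0.478, 0.231] pointing down, gripper open.
Joint ranges: [-2.72, 2.72], [-1.05, 1.87], [-1.09, 1.28], [-1.99, 2.15], [-1.42, 1.44], [-3.14, 3.14]. Speed limits (rad/s): [2.79, 2.79, 3.14, 3.14, 3.14, 3.14].

## Interface

Orientations are given as a unit quaternion [x, y, z, w].
In Python, from workcell import * gives the robot as it stands.
- The arm moves only by the tool move_arm, never from a script. Its argument "motion" is a list of rows, each a list of 3 entries, a list of its own where there are three numbers: the finger opening in mm, from 0 to 85.4, then the shift along the tool's x, y, z in units of 50 mm (1.0 is 50 mm), then the turn about the tool's z in units of 6 degrees (1.0 is 6 degrees). In form: [[claw, [dx, dy, dz], roll], ...]. A call has exactly 10 rows; each row is the pose to reach, as a shift and turn from the pose commanded when the call began, along the tool's axes at that moment; what a row does not reach only later rows make up. A row lasts 1/10 s, in which the tool goes at most 50 mm and 8.59 degrees, less where a joint would pass 70% of its speed; a pose out of reach is approached as far as the arm can. A call with a gripper value outside its range is refused whole. The fingers move at their own pace and stop on an object; the grip force is fixed at half the most. Time passes only in rows, so rows that repeat a pose let the fingers close, or fill a call up. It gives the time, the measured TCP pose, the force and the opening at its end, in the units of the state.
- get_obs(): the state, without advancing time (a new reading comes with each control period).
- camera(name): name is "scene" or "top" or "wrist"; returns a dict with "color" (384x512x3 uint8, red, green, blue), "fx", "fy", "cx", "cy" (pixels), "rvec" (rotation vector, rad) and "tvec" (3), from world to camera coordinates, as OpenCV has them; the wrist camera has in their place "mount" (4x4, takes a point from camera to tool coordinates, whose origin is the TCP and whose axes are the flange's). Camera axes: x right, y down, z forward; pixel columns grow to the right and rows downward; lengths in m; the calibration is good to about 2 mm. A picture is of the moment at which its call begins: read the wrist's pose just before it. There is no depth.
- job_done(): hands the job in, once; it reports no verdict.
The state is a dict: "clock": time; "joint_pos": joint angles; "joint_vel": joint speeds; "tau": joint torques, N m; "eef_pos": TCP position; "tool_rot": TCP orientation; "ft_force": force on the tool from outside, world axes, zero at the start; "ft_torque": the same for the moment, N m; "grip_width": finger opening in m.
Only numpy, scipy, OpenCV 4.12 (cv2) and the standard library are available. Lean on these libraries where they do the work, as an engineer would, in place of code of your own. Each camera call takes 0.05 s, during which the arm holds its last target.

## Working session

There is one attempt and no reset: what is moved stays moved. The work goes in short steps, Python scripts to look and compute and a tool call to move; the robot and the scene stay as the last step left them, time stands still between calls to the robot, and variables do not carry over. Pictures are saved under pics/ and viewed, and the job is handed in when it is done.

Besides the shell and the picture viewer there is one more tool, called after "Request:" in YAML: its name, and indented under it one key for each argument. move_arm: Moves the arm, as the interface text tells. Its arguments: {"type":"object","properties":{"motion":{"type":"array","items":{"type":"array"}}},"required":["motion"]}

```bash
mkdir -p pics; ls
python3 - <<'E'
from workcell import *
import cv2
o=get_obs(); print({k:(v if not hasattr(v,'__len__') else [round(float(x),4) for x in v]) for k,v in o.items()})
for n in ("scene","top","wrist"):
    c=camera(n); cv2.imwrite(f"pics/{n}0.png",c["color"][:,:,::-1]); print(n,{k:v for k,v in c.items() if k!="color"})
try: print(pinch_z)
except Exception as e: print(e)
E
```

```text
pics
{'clock': 0.0, 'joint_pos': [1.272, 0.2414, 0.0037, 1.3352, -0.0, 1.5708], 'joint_vel': [-0.0004, 0.0015, -0.0002, -0.0024, -0.0009, -0.0001], 'tau': [-0.0005, -37.232, 25.2406, 0.017, 0.0001, -0.0], 'eef_pos': [0.147, 0.4772, 0.2304], 'tool_rot': [0.1488, 0.9889, -0.0011, -0.0002], 'ft_force': [-0.5392, -0.0394, -0.3372], 'ft_torque': [-0.0166, 0.0336, -0.0258], 'grip_width': 0.08531184338771344}
scene {'fx': 449.0196142466879, 'fy': 449.0196142466879, 'cx': 252.2251480545562, 'cy': 192.20419329552777, 'rvec': array([ 0.8592248 ,  2.37706643, -1.25784776]), 'tvec': array([ 0.40223118, -0.01919287,  1.76205348])}
top {'fx': 444.77159196083596, 'fy': 444.77159196083596, 'cx': 248.29694828327123, 'cy': 187.84870439468855, 'rvec': array([ 2.19124279, -2.14018612,  0.13208799]), 'tvec': array([-0.01483191,  0.55470963,  1.70305247])}
wrist {'fx': 286.55185912176444, 'fy': 286.55185912176444, 'cx': 256.1906474079912, 'cy': 188.8290032391116, 'mount': array([[ 4.42775077e-04, -9.61330540e-01, -2.75396798e-01,
         7.02223596e-02],
       [ 9.99999599e-01,  6.40002935e-04, -6.26294387e-04,
         1.82511706e-04],
       [ 7.78330680e-04, -2.75396410e-01,  9.61330438e-01,
        -1.41486075e-01],
       [ 0.00000000e+00,  0.00000000e+00,  0.00000000e+00,
         1.00000000e+00]])}
0.0187
```

View pics/scene0.png

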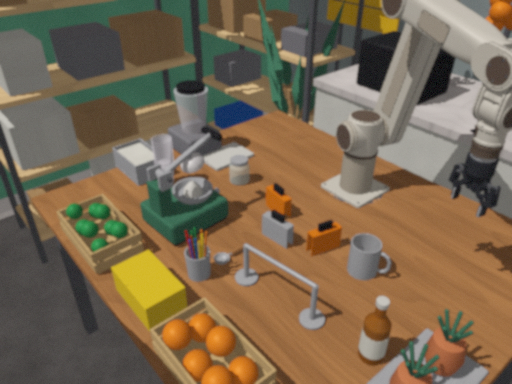

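View pics/top0.png

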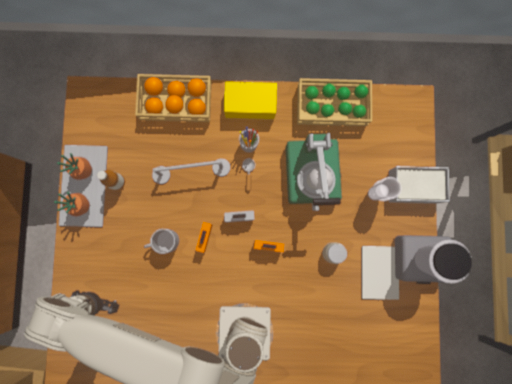

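View pics/wrist0.png

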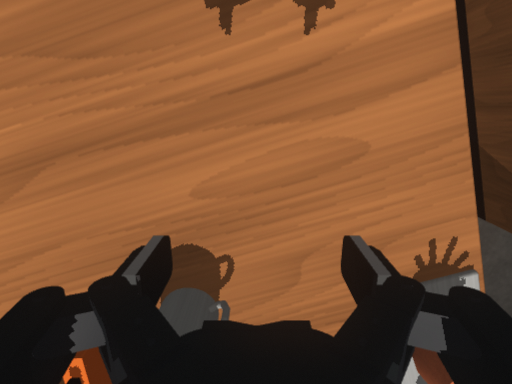

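The scene view shows the grey steel U with a black grip at scene (278,228) and top (239,216). The candidates for the guard are that one and two orange look-alikes, at top (204,237)/scene (323,237) and top (268,246)/scene (279,200). By the description I take the grey one. Next, a close crop to check it.

Run:
```python
import cv2
s=cv2.imread("pics/scene0.png");t=cv2.imread("pics/top0.png")
cv2.imwrite("pics/s1.png",cv2.resize(s[180:335,180:380],None,fx=4,fy=3.87,interpolation=cv2.INTER_CUBIC)[:600])
cv2.imwrite("pics/t1.png",cv2.resize(t[120:270,140:340],None,fx=4,fy=4,interpolation=cv2.INTER_CUBIC))
cv2.imwrite("pics/s2.png",cv2.resize(s[120:250,130:260],None,fx=4.6,fy=4.6,interpolation=cv2.INTER_CUBIC))
```

```text
(no output)
```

View pics/s1.png

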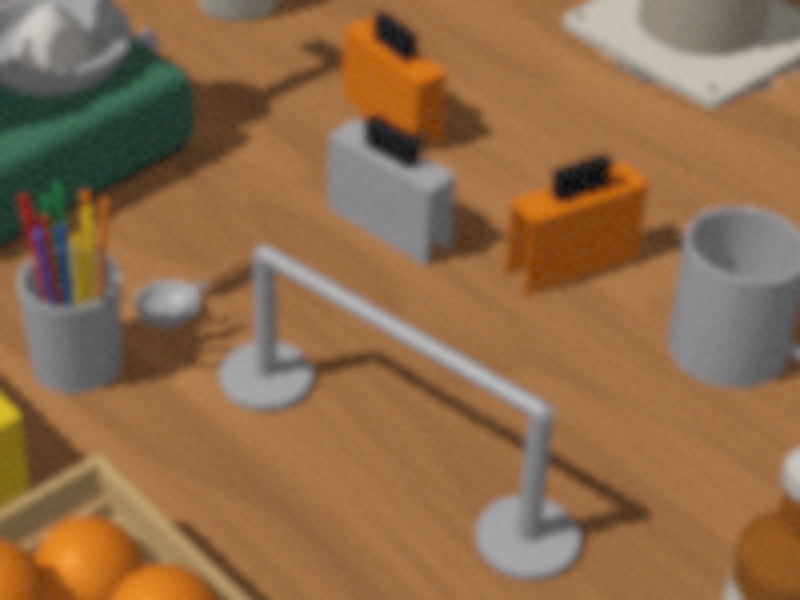

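View pics/t1.png

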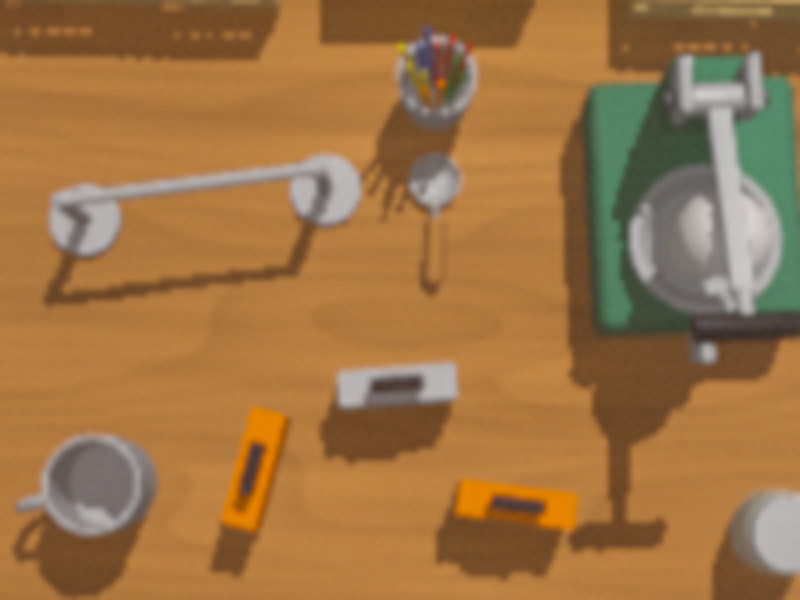

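View pics/s2.png

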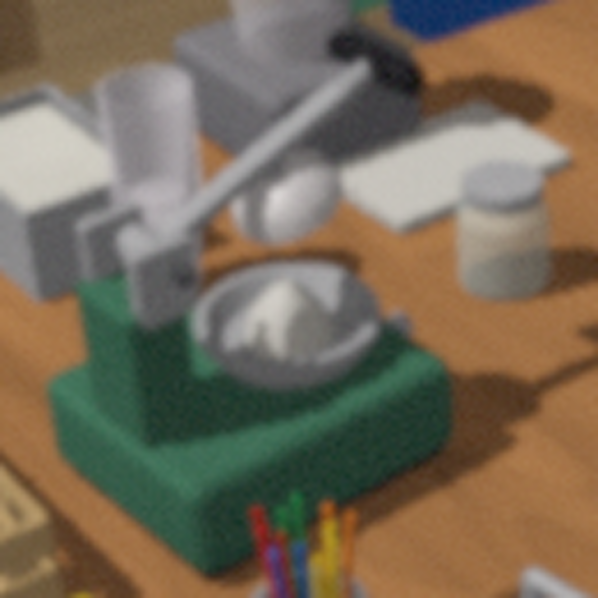

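The crop confirms the choice: a grey steel U with a black block, top sheet corners at t1 (337,370), (457,364), (459,400), (340,409). The rail bar runs from t1 (60,200) to (325,170). The press handle lies near t1 (750,327). Next I turn these pixels into positions.

```bash
cat > h.py <<'E'
import numpy as np, cv2
from scipy.spatial.transform import Rotation as R
CAM={'scene':((449.0196,252.2251,192.2042),[0.8592248,2.37706643,-1.25784776],[0.40223118,-0.01919287,1.76205348]),
'top':((444.7716,248.29695,187.8487),[2.19124279,-2.14018612,0.13208799],[-0.01483191,0.55470963,1.70305247])}
def ray(n,u,v):
    (f,cx,cy),r,t=CAM[n]; Rm=R.from_rotvec(r).as_matrix(); return -Rm.T@np.array(t), Rm.T@np.array([(u-cx)/f,(v-cy)/f,1])
def atz(n,u,v,z):
    o,d=ray(n,u,v); return o+d*(z-o[2])/d[2]
def proj(n,P):
    (f,cx,cy),r,t=CAM[n]; p=R.from_rotvec(r).as_matrix()@np.array(P)+t; return f*p[0]/p[2]+cx, f*p[1]/p[2]+cy
def tri(u,v):
    o1,d1=ray(*u);o2,d2=ray(*v); A=np.stack([d1,-d2],1); s=np.linalg.lstsq(A,o2-o1,rcond=None)[0]
    a=o1+d1*s[0];b=o2+d2*s[1]; return (a+b)/2,np.linalg.norm(a-b)
E
python3 - <<'E'
from h import *
np.set_printoptions(precision=4,suppress=True)
T=lambda x,y:("top",140+(x+.5)/4-.5,120+(y+.5)/4-.5)
S=lambda x,y:("scene",180+x/4,180+y/3.87)
print("guard top corners");
c=[atz(*T(*p),.08) for p in [(337,370),(457,364),(459,400),(340,409)]]
for p in c:print(p)
print(np.mean(c,0), 'yaw of long', np.arctan2(*( (c[1]-c[0])+(c[2]-c[3]))[[1,0]]))
print('scene corners');
cs=[atz(*S(*p),.08) for p in [(327,135),(365,117),(453,175),(428,186)]]
for p in cs:print(p)
print("block centre top", atz(*T(397,383),.108))
print("rail ends", a:=atz(*T(58,200),.136), b:=atz(*T(328,169),.136), np.linalg.norm(a-b), (a+b)/2)
print("rail scene", a:=atz(*S(262,250),.136), b:=atz(*S(545,412),.136), np.linalg.norm(a-b),(a+b)/2)
print("bases", atz(*T(85,220),.0), atz(*T(325,190),.0))
E
python3 - <<'E'
import cv2
t=cv2.imread("pics/top0.png")
cv2.imwrite("pics/t2.png",cv2.resize(t[120:230,270:400],None,fx=5,fy=5,interpolation=cv2.INTER_CUBIC))
E
```

```text
guard top corners
[0.4551 0.0884 0.08  ]
[ 0.4635 -0.0245  0.08  ]
[ 0.4296 -0.0271  0.08  ]
[0.4186 0.0845 0.08  ]
[0.4417 0.0303 0.08  ] yaw of long -1.484653992322727
scene corners
[ 0.4668 -0.0183  0.08  ]
[ 0.4255 -0.0175  0.08  ]
[0.425  0.0877 0.08  ]
[0.4503 0.0854 0.08  ]
block centre top [0.4428 0.0312 0.108 ]
rail ends [0.602  0.3465 0.136 ] [0.6369 0.0994 0.136 ] 0.24948792892801336 [0.6195 0.2229 0.136 ]
rail scene [0.642  0.1136 0.136 ] [0.6054 0.354  0.136 ] 0.2431475646055341 [0.6237 0.2338 0.136 ]
bases [0.6031 0.3471 0.    ] [0.6392 0.1094 0.    ]
```

View pics/t2.png

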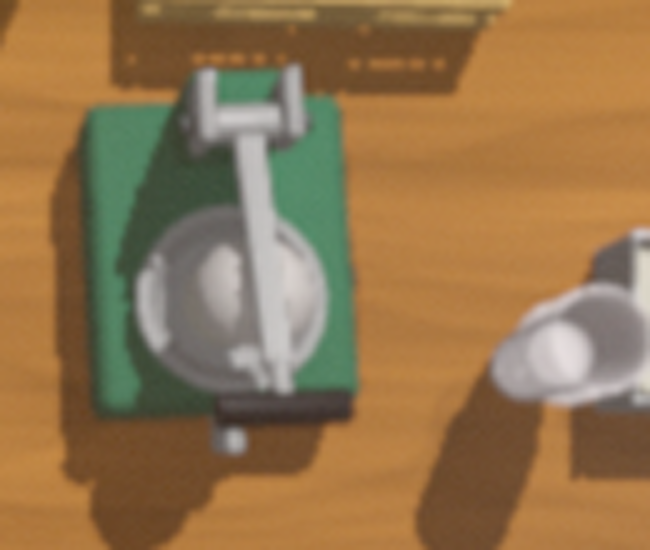

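The handle bar spans t2 (217,406) to (352,404), and the hinge block is at t2 (248,118).

Run:
```python
from h import *
np.set_printoptions(precision=4,suppress=True)
T=lambda x,y:("top",270+(x+.5)/5-.5,120+(y+.5)/5-.5)
S=lambda x,y:("scene",130+x/4.6,120+y/4.6)
print("handle ends", a:=atz(*T(217,406),.30), b:=atz(*T(352,404),.30),np.linalg.norm(a-b),(a+b)/2)
print("hinge",atz(*T(250,118),.23))
print("tri handle",tri(T(284,406),S(376,60)))
print("body base corners", [atz(*T(*p),.0) for p in [(100,415),(355,410)]])
print("cup", tri(T(565,355),S(150,180)))
G=np.array([.4417,.0303]);
from workcell import *
o=get_obs(); Rm=R.from_quat(o['tool_rot']).as_matrix(); print(Rm, o['eef_pos'])
for n in ((.442,.031,.108),(.621,.229,.136)): print(proj("scene",n),proj("top",n))
```

```text
handle ends [ 0.4863 -0.2137  0.3   ] [ 0.4898 -0.3026  0.3   ] 0.08894991887636296 [ 0.488  -0.2582  0.3   ]
hinge [ 0.6952 -0.2462  0.23  ]
tri handle (array([ 0.4867, -0.2579,  0.2939]), np.float64(0.0031961670519123474))
body base corners [array([ 0.5037, -0.1669,  0.    ]), array([ 0.5125, -0.3692,  0.    ])]
cup (array([ 0.5499, -0.5051,  0.1061]), np.float64(0.004548997598161441))
[[-0.9557  0.2944 -0.0005]
 [ 0.2944  0.9557 -0.0016]
 [ 0.     -0.0017 -1.    ]] [0.147  0.4774 0.2306]
(np.float64(277.64019143157805), np.float64(212.08693720148827)) (np.float64(238.92459755269022), np.float64(215.5859560187799))
(np.float64(278.45216405700035), np.float64(262.9880186664751)) (np.float64(186.30228523372045), np.float64(165.29107736506202))
```

Request:
move_arm:
  motion:
    - [60, [-0.33, -0.27, 0], 0.45]
    - [60, [-1.0, -0.8, 0], 1.3]
    - [60, [-1.75, -1.4, 0], 2.4]
    - [60, [-2.5, -2.05, 0], 3.4]
    - [60, [-3.2, -2.65, 0], 4.4]
    - [60, [-3.95, -3.25, 0], 5.4]
    - [60, [-4.7, -3.85, 0], 6.4]
    - [60, [-5.35, -4.4, 0], 7.4]
    - [60, [-5.85, -4.8, 0], 8.2]
    - [60, [-6.1, -5.0, 0], 8.6]

```text
clock: 1.15
eef_pos: [0.366, 0.1469, 0.2312]
tool_rot: [0.567, 0.824, -0.0, 0.0]
ft_force: [-0.2, 0.9, -0.3]
grip_width: 0.06
```

```bash
cat >> h.py <<'E'
def goal(xyz,yaw):
    """shift/turn in move units from measured pose; yaw = world angle of tool y"""
    from workcell import get_obs
    o=get_obs(); Rm=R.from_quat(o['tool_rot']).as_matrix(); p=np.array(o['eef_pos'])
    d=Rm.T@(np.array(xyz)-p)/.05
    y=np.arctan2(Rm[1,1],Rm[0,1]); t=(yaw-y+np.pi/2)%np.pi-np.pi/2
    print('t',round(o['clock'],2),'pos',p.round(4),'yaw',round(y,4),'F',np.round(o['ft_force'],2),'w',round(o['grip_width'],4),'j6',round(o['joint_pos'][5],2))
    print('units',d.round(3),'roll',round(-np.degrees(t)/6,3))
E
python3 -c "
from h import *; goal((.442,.031,.2),.086)"
```

```text
t 1.15 pos [0.366  0.1469 0.2312] yaw 0.3655 F [-0.17  0.87 -0.32] w 0.06 j6 1.59
units [-2.707  0.591  0.625] roll 2.669
```

Request:
move_arm:
  motion:
    - [60, [-0.4, 0.1, 0.1], 0.4]
    - [60, [-1.0, 0.2, 0.2], 1.0]
    - [60, [-1.6, 0.35, 0.3], 1.6]
    - [60, [-2.1, 0.45, 0.45], 2.1]
    - [60, [-2.5, 0.55, 0.55], 2.5]
    - [60, [-2.7, 0.59, 0.6], 2.67]
    - [60, [-2.7, 0.59, 0.6], 2.67]
    - [60, [-2.7, 0.59, 0.6], 2.67]
    - [60, [-2.7, 0.59, 0.6], 2.67]
    - [60, [-2.7, 0.59, 0.6], 2.67]

```text
clock: 2.15
eef_pos: [0.4413, 0.0348, 0.2017]
tool_rot: [0.673, 0.739, 0.0, 0.0]
ft_force: [0.1, 0.4, -0.0]
grip_width: 0.0602
```

Run:
```python
from h import *; from workcell import *
goal((.442,.031,.1),.086)
c=camera("wrist"); cv2.imwrite("pics/w1.png",cv2.resize(c["color"][:,:,::-1],None,fx=1.5,fy=1.5,interpolation=cv2.INTER_CUBIC))
```

```text
t 2.15 pos [0.4413 0.0348 0.2017] yaw 0.0934 F [ 0.06  0.43 -0.01] w 0.0602 j6 1.56
units [-0.077  0.006  2.033] roll 0.071
```

View pics/w1.png

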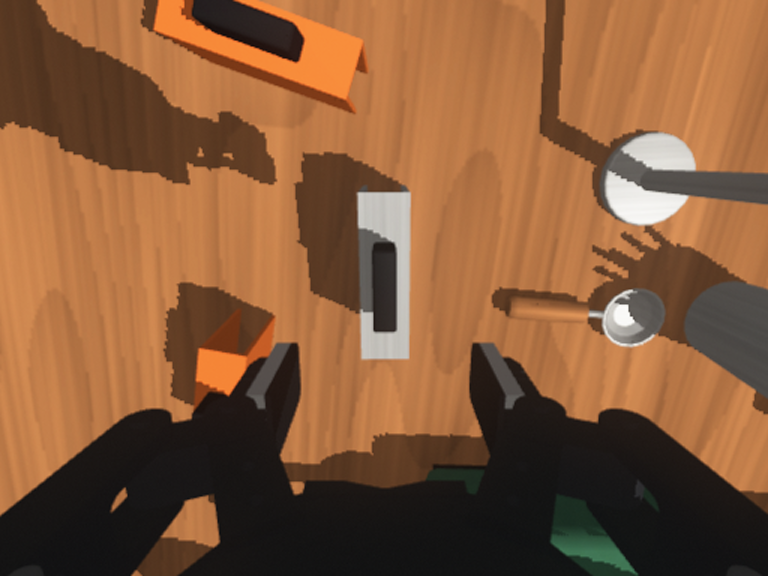

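The wrist view shows the grey guard centred between the jaws, sheet corners at (358,193), (410,192), (409,358), (361,358), and the black block at columns 373-397.

```bash
cat >> h.py <<'E'
M=np.array([[4.42775077e-04,-9.61330540e-01,-2.75396798e-01,7.02223596e-02],[9.99999599e-01,6.40002935e-04,-6.26294387e-04,1.82511706e-04],[7.78330680e-04,-2.75396410e-01,9.61330438e-01,-1.41486075e-01],[0,0,0,1]])
def watz(pos,q,u,v,z):
    Rm=R.from_quat(q).as_matrix(); d=Rm@(M[:3,:3]@np.array([(u-256.19065)/286.55186,(v-188.829)/286.55186,1])); o=Rm@M[:3,3]+pos
    return o+d*(z-o[2])/d[2]
E
python3 - <<'E'
from h import *; from workcell import *
o=get_obs(); W=lambda x,y,z: watz(o['eef_pos'],o['tool_rot'],(x+.5)/1.5-.5,(y+.5)/1.5-.5,z)
np.set_printoptions(precision=4,suppress=True)
c=np.array([W(*p,.08) for p in [(358,193),(410,192),(409,358),(361,358)]]);print(c,c.mean(0))
v=c[0]+c[1]-c[2]-c[3]; print('tilt of y', np.arctan2(-v[0],v[1]), np.linalg.norm(v)/2)
b=np.array([W(*p,.108) for p in [(373.5,243),(396.5,243),(397,308),(373,308)]]);print(b,b.mean(0))
print('rail post', W(649,178,.0), W(645,180,.136))
E
```

```text
[[ 0.4208  0.0844  0.08  ]
 [ 0.4518  0.0879  0.08  ]
 [ 0.4631 -0.0205  0.08  ]
 [ 0.4311 -0.0236  0.08  ]] [0.4417 0.0321 0.08  ]
tilt of y 0.09958053190953557 0.10876126482902153
[[0.4329 0.0603 0.108 ]
 [0.4456 0.0615 0.108 ]
 [0.4497 0.0236 0.108 ]
 [0.4359 0.0223 0.108 ]] [0.441  0.0419 0.108 ]
rail post [0.6403 0.1108 0.    ] [0.5573 0.1073 0.136 ]
```

Request:
move_arm:
  motion:
    - [60, [-0.01, 0, 0.2], 0]
    - [60, [-0.03, 0, 0.6], -0.05]
    - [60, [-0.055, 0, 1.0], -0.06]
    - [60, [-0.055, 0, 1.4], -0.06]
    - [60, [-0.055, 0, 1.7], -0.06]
    - [60, [-0.055, 0, 1.95], -0.06]
    - [60, [-0.055, 0, 2.15], -0.06]
    - [60, [-0.055, 0, 2.25], -0.06]
    - [60, [-0.055, 0, 2.3], -0.06]
    - [60, [-0.055, 0, 2.31], -0.06]

```text
clock: 3.2
eef_pos: [0.4419, 0.0314, 0.0858]
tool_rot: [0.672, 0.741, 0.0, 0.0]
ft_force: [-0.7, 1.5, 0.3]
grip_width: 0.06
```

Request:
move_arm:
  motion:
    - [30, [0, 0, 0], 0]
    - [0, [0, 0, 0], 0]
    - [0, [0, 0, 0], 0]
    - [0, [0, 0, 0], 0]
    - [0, [0, 0, 0], 0]
    - [0, [0, 0, 0], 0]
    - [0, [0, 0, 0], 0]
    - [0, [0, 0, 0], 0]
    - [0, [0, 0, 0], 0]
    - [0, [0, 0, 0], 0]

```text
clock: 4.2
eef_pos: [0.4421, 0.0313, 0.0863]
tool_rot: [0.672, 0.741, 0.0, 0.0]
ft_force: [-1.0, 0.0, 5.0]
grip_width: 0.013
```

Run:
```python
from h import *; from workcell import *
goal((.6215,.2288,.26),.153)
c=camera("wrist"); cv2.imwrite("pics/w2.png",cv2.resize(c["color"][:,:,::-1],None,fx=1.5,fy=1.5,interpolation=cv2.INTER_CUBIC))
```

```text
t 4.2 pos [0.4421 0.0313 0.0863] yaw 0.098 F [-0.97  0.01  4.98] w 0.013 j6 1.54
units [ 3.579  3.96  -3.471] roll -0.525
```

View pics/w2.png

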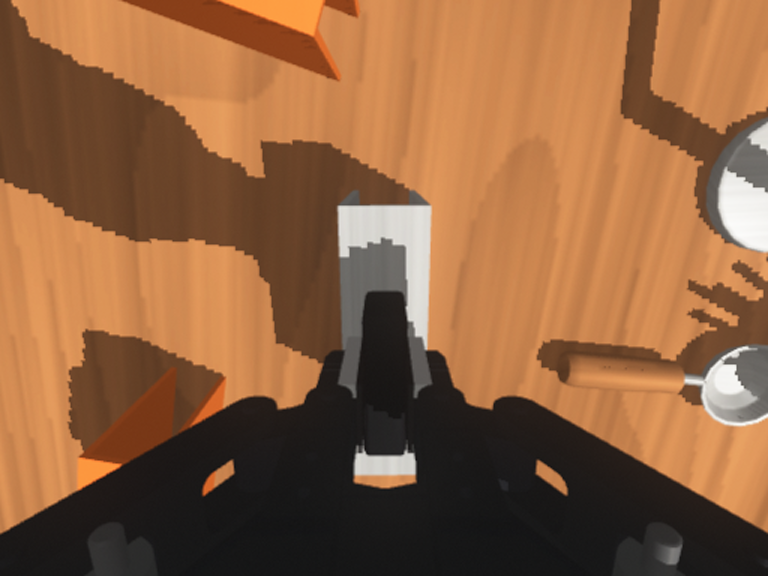

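The pads hold the black block centrally at 13 mm. I lift straight up.

Request:
move_arm:
  motion:
    - [0, [0, 0, -0.1], 0]
    - [0, [0, 0, -0.3], 0]
    - [0, [0, 0, -0.7], 0]
    - [0, [0, 0, -1.2], 0]
    - [0, [0, 0, -1.8], 0]
    - [0, [0, 0, -2.4], 0]
    - [0, [0, 0, -3.0], 0]
    - [0, [0, 0, -3.5], 0]
    - [0, [0, 0, -3.8], 0]
    - [0, [0, 0, -3.9], 0]

```text
clock: 5.25
eef_pos: [0.4426, 0.0314, 0.283]
tool_rot: [0.672, 0.741, 0.001, 0.001]
ft_force: [0.3, 0.5, -2.3]
grip_width: 0.0127
```

Request:
move_arm:
  motion:
    - [0, [0.1, 0.1, 0], 0]
    - [0, [0.4, 0.4, 0], 0]
    - [0, [0.8, 0.9, 0], -0.1]
    - [0, [1.3, 1.4, 0], -0.2]
    - [0, [1.8, 2.0, 0], -0.3]
    - [0, [2.3, 2.6, 0], -0.4]
    - [0, [2.8, 3.1, 0], -0.5]
    - [0, [3.2, 3.55, 0], -0.52]
    - [0, [3.45, 3.8, 0], -0.52]
    - [0, [3.55, 3.92, 0], -0.52]

```text
clock: 6.25
eef_pos: [0.6196, 0.2291, 0.2774]
tool_rot: [0.65, 0.76, -0.002, -0.001]
ft_force: [0.2, 0.5, -2.4]
grip_width: 0.0135
```

Run:
```python
from h import *; from workcell import *
goal((.6215,.2288,.26),.153)
for n in("wrist","scene","top"):
    c=camera(n)["color"][:,:,::-1]; cv2.imwrite(f"pics/{n}3.png",c)
    if n=="wrist": cv2.imwrite("pics/w3.png",cv2.resize(c,None,fx=1.5,fy=1.5,interpolation=cv2.INTER_CUBIC))
    if n=="scene": cv2.imwrite("pics/s3.png",cv2.resize(c[170:340,200:400],None,fx=3.5,fy=3.5,interpolation=cv2.INTER_CUBIC))
```

```text
t 6.25 pos [0.6196 0.2291 0.2774] yaw 0.1544 F [ 0.2   0.46 -2.4 ] w 0.0135 j6 1.77
units [-0.011  0.037  0.348] roll 0.013
```

View pics/w3.png

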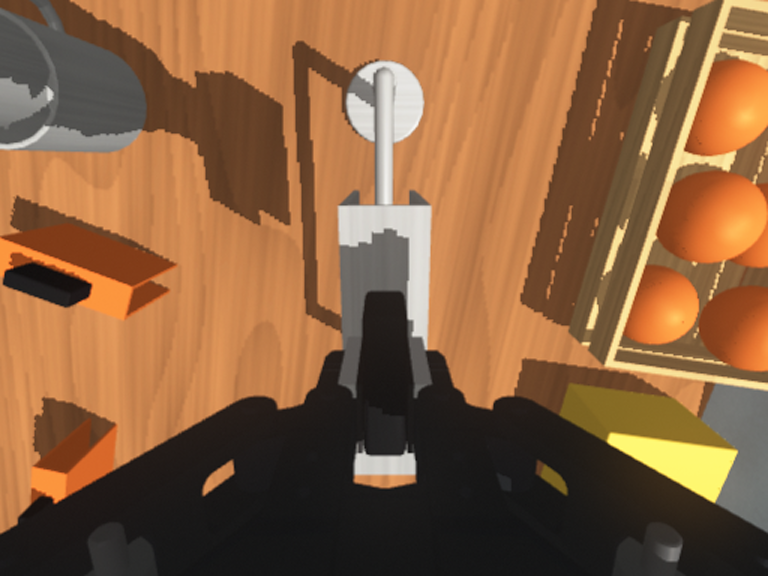

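View pics/s3.png

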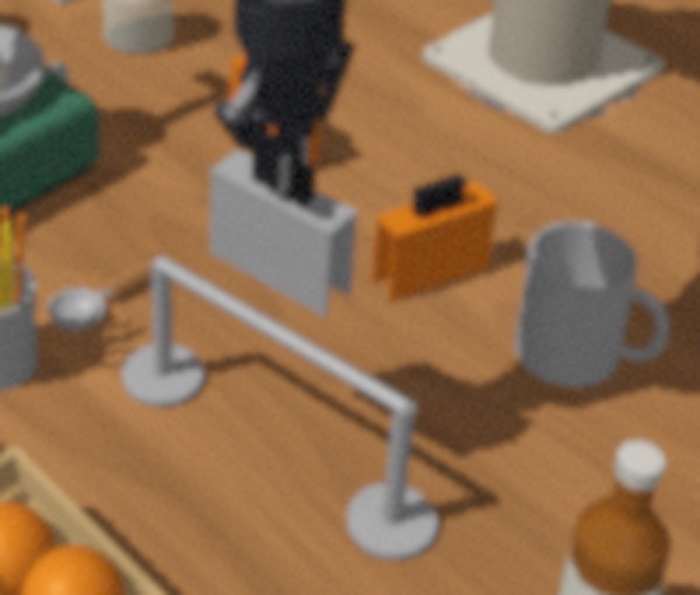

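In the wrist view both the bar (columns 376-393) and the guard (338-431) are centred on column 384.5, so they lie in the same plane. I lower.

Request:
move_arm:
  motion:
    - [0, [0, 0.0, 0.1], 0]
    - [0, [0, 0.0, 0.3], 0]
    - [0, [0, 0.0, 0.6], 0]
    - [0, [0, 0.0, 0.95], 0]
    - [0, [0, 0.0, 1.3], 0]
    - [0, [0, 0.0, 1.65], 0]
    - [0, [0, 0.0, 1.95], 0]
    - [0, [0, 0.0, 2.2], 0]
    - [0, [0, 0.0, 2.35], 0]
    - [0, [0, 0.0, 2.4], 0]

```text
clock: 7.4
eef_pos: [0.6188, 0.2266, 0.1598]
tool_rot: [0.651, 0.759, -0.001, -0.0]
ft_force: [-0.8, -0.6, -2.2]
grip_width: 0.0126
```

Run:
```python
from h import *; from workcell import *
goal((.6215,.2288,.145),.153)
for n in("wrist","scene"):
    c=camera(n)["color"][:,:,::-1]; cv2.imwrite(f"pics/{n}4.png",c)
    if n=="wrist": cv2.imwrite("pics/w4.png",cv2.resize(c,None,fx=1.5,fy=1.5,interpolation=cv2.INTER_CUBIC))
    if n=="scene": cv2.imwrite("pics/s4.png",cv2.resize(c[170:340,200:400],None,fx=3.5,fy=3.5,interpolation=cv2.INTER_CUBIC))
```

```text
t 7.4 pos [0.6188 0.2266 0.1598] yaw 0.1522 F [-0.79 -0.65 -2.22] w 0.0126 j6 1.77
units [0.035 0.06  0.296] roll -0.008
```

View pics/w4.png

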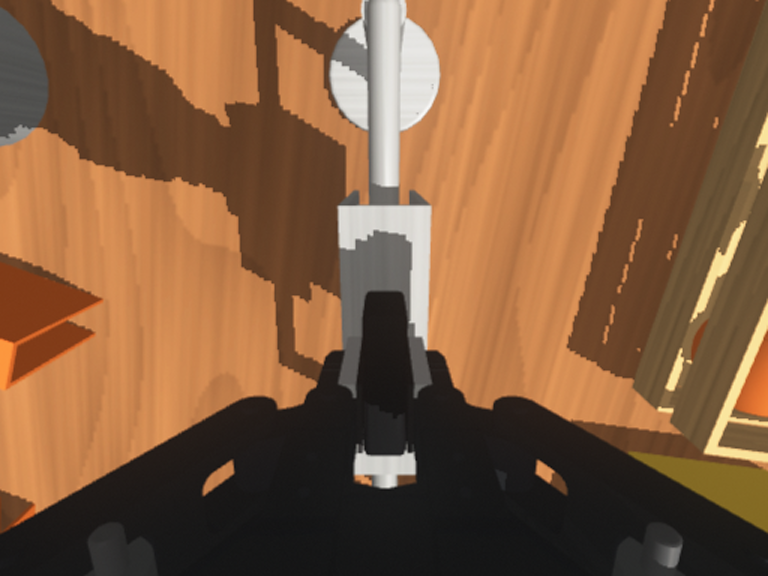

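View pics/s4.png

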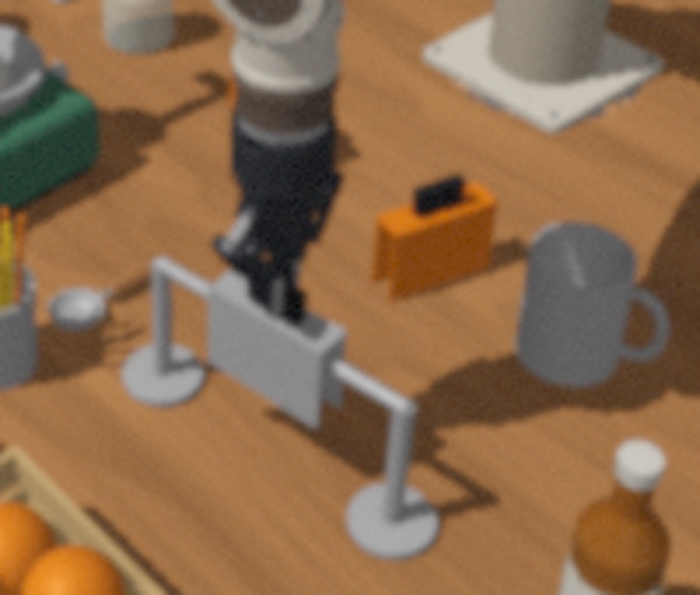

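The bar enters the slot centrally (columns 369-400 inside 338-431), and the guard is astride in the scene view. The TCP needs about 15 mm more, taken slowly.

Request:
move_arm:
  motion:
    - [0, [0, 0, 0.05], 0]
    - [0, [0, 0, 0.1], 0]
    - [0, [0, 0, 0.14], 0]
    - [0, [0, 0, 0.18], 0]
    - [0, [0, 0, 0.2], 0]
    - [0, [0, 0, 0.22], 0]
    - [0, [0, 0, 0.24], 0]
    - [0, [0, 0, 0.26], 0]
    - [0, [0, 0, 0.27], 0]
    - [0, [0, 0, 0.27], 0]

```text
clock: 8.5
eef_pos: [0.6195, 0.2271, 0.1472]
tool_rot: [0.651, 0.759, -0.0, -0.0]
ft_force: [-0.1, 0.3, -2.9]
grip_width: 0.0125
```

Request:
move_arm:
  motion:
    - [0, [0, 0, 0.01], 0]
    - [0, [0, 0, 0.02], 0]
    - [0, [0, 0, 0.03], 0]
    - [0, [0, 0, 0.04], 0]
    - [0, [0, 0, 0.04], 0]
    - [0, [0, 0, 0.04], 0]
    - [0, [0, 0, 0.04], 0]
    - [0, [0, 0, 0.04], 0]
    - [0, [0, 0, 0.04], 0]
    - [0, [0, 0, 0.04], 0]

```text
clock: 9.5
eef_pos: [0.6195, 0.2271, 0.1454]
tool_rot: [0.651, 0.759, 0.0, 0.0]
ft_force: [-0.5, -0.1, -1.8]
grip_width: 0.0131
```

Request:
move_arm:
  motion:
    - [0, [0, 0, 0.01], 0]
    - [0, [0, 0, 0.02], 0]
    - [0, [0, 0, 0.03], 0]
    - [0, [0, 0, 0.03], 0]
    - [0, [0, 0, 0.03], 0]
    - [16, [0, 0, 0.03], 0]
    - [20, [0, 0, 0.03], 0]
    - [30, [0, 0, 0.03], 0]
    - [45, [0, 0, 0.03], 0]
    - [45, [0, 0, 0.03], 0]

```text
clock: 10.5
eef_pos: [0.6195, 0.2272, 0.1436]
tool_rot: [0.651, 0.759, -0.0, -0.0]
ft_force: [-0.1, 0.4, 0.9]
grip_width: 0.0448
```

Run:
```python
from h import *; from workcell import *
goal((.6215,.2288,.30),.153)
for n in("wrist","scene"):
    c=camera(n)["color"][:,:,::-1]; cv2.imwrite(f"pics/{n}5.png",c)
    if n=="wrist": cv2.imwrite("pics/w5.png",cv2.resize(c,None,fx=1.5,fy=1.5,interpolation=cv2.INTER_CUBIC))
```

```text
t 10.5 pos [0.6195 0.2272 0.1436] yaw 0.1526 F [-0.06  0.42  0.94] w 0.0448 j6 1.77
units [ 0.026  0.044 -3.128] roll -0.004
```

View pics/w5.png

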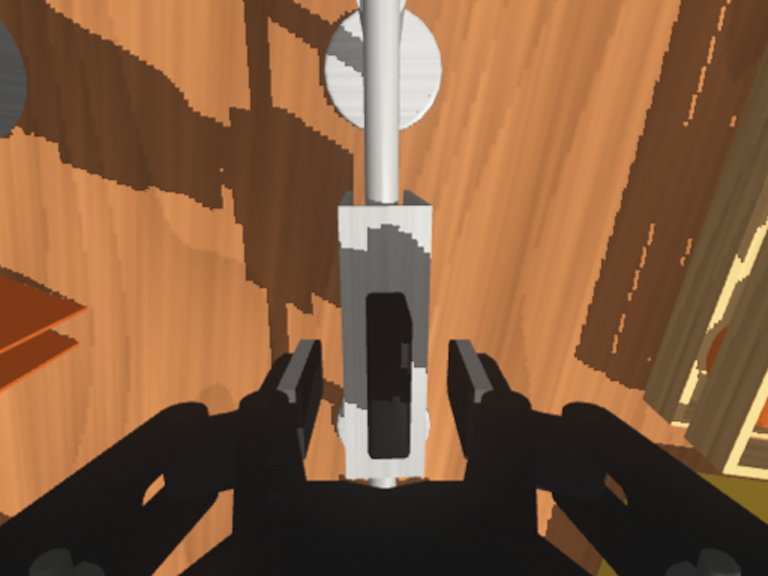

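The fingers are clear and the guard hangs on the bar, with the block at columns 366-411 leaning slightly. I rise straight up.

Request:
move_arm:
  motion:
    - [45, [0, 0, -0.1], 0]
    - [45, [0, 0, -0.3], 0]
    - [45, [0, 0, -0.6], 0]
    - [45, [0, 0, -1.0], 0]
    - [45, [0, 0, -1.5], 0]
    - [45, [0, 0, -2.0], 0]
    - [45, [0, 0, -2.6], 0]
    - [45, [0, 0, -3.2], 0]
    - [45, [0, 0, -3.7], 0]
    - [45, [0, 0, -3.9], 0]

```text
clock: 11.6
eef_pos: [0.6201, 0.2274, 0.3437]
tool_rot: [0.651, 0.759, 0.003, 0.002]
ft_force: [-0.5, 0.5, 0.3]
grip_width: 0.045
```

Run:
```python
from h import *; from workcell import *
goal((.487,-.258,.38),0.04-np.pi/2); goal((.487,-.258,.38),0.04)
for n in("wrist","scene"):
    c=camera(n)["color"][:,:,::-1]; cv2.imwrite(f"pics/{n}6.png",c)
w=cv2.imread("pics/wrist6.png"); s=cv2.imread("pics/scene6.png")
cv2.imwrite("pics/m6.png",np.hstack([w[:,130:390],cv2.resize(s[180:330,220:360],(358,384),interpolation=cv2.INTER_CUBIC)]))
```

```text
t 11.6 pos [0.6201 0.2274 0.3437] yaw 0.1525 F [-0.53  0.5   0.27] w 0.045 j6 1.77
units [-9.19  -4.101 -0.767] roll -13.925
t 11.6 pos [0.6201 0.2274 0.3437] yaw 0.1525 F [-0.53  0.5   0.27] w 0.045 j6 1.77
units [-9.19  -4.101 -0.767] roll 1.075
```

View pics/m6.png

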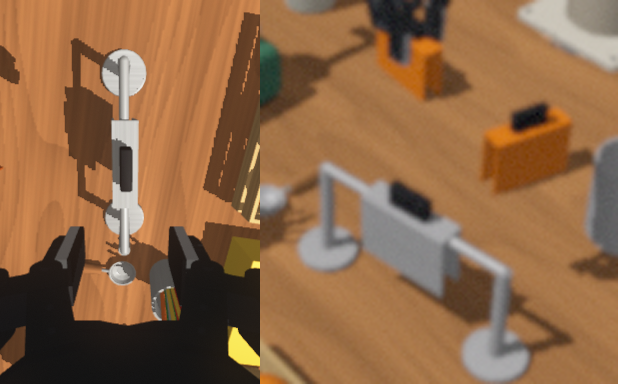

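The wrist and scene views both show the guard upright and astride mid-bar. Next, over to the press handle.

Request:
move_arm:
  motion:
    - [0, [-0.2, -0.1, -0.1], 0]
    - [0, [-0.7, -0.4, -0.3], 0.1]
    - [0, [-1.4, -0.7, -0.5], 0.2]
    - [0, [-2.2, -1.1, -0.7], 0.3]
    - [0, [-3.1, -1.5, -0.8], 0.4]
    - [0, [-4.0, -1.9, -0.8], 0.5]
    - [0, [-4.9, -2.3, -0.8], 0.6]
    - [0, [-5.7, -2.7, -0.8], 0.7]
    - [0, [-6.4, -3.0, -0.8], 0.8]
    - [0, [-6.9, -3.2, -0.8], 0.9]

```text
clock: 12.7
eef_pos: [0.5115, -0.1409, 0.3783]
tool_rot: [0.687, 0.726, -0.001, -0.001]
ft_force: [0.4, 1.4, -0.3]
grip_width: -0.0001
```

```bash
python3 -c "
from h import *; goal((.487,-.258,.38),.04)"
```

```text
t 12.7 pos [ 0.5115 -0.1409  0.3783] yaw 0.0552 F [ 0.44  1.36 -0.32] w -0.0001 j6 1.25
units [-2.312 -0.618 -0.032] roll 0.145
```

Request:
move_arm:
  motion:
    - [0, [-0.5, -0.1, 0], 0.05]
    - [0, [-1.0, -0.25, 0], 0.1]
    - [0, [-1.5, -0.4, 0], 0.14]
    - [0, [-1.9, -0.5, 0], 0.14]
    - [0, [-2.2, -0.58, 0], 0.14]
    - [0, [-2.3, -0.62, 0], 0.14]
    - [0, [-2.3, -0.62, 0], 0.14]
    - [0, [-2.3, -0.62, 0], 0.14]
    - [0, [-2.3, -0.62, 0], 0.14]
    - [0, [-2.3, -0.62, 0], 0.14]

```text
clock: 13.7
eef_pos: [0.4898, -0.2539, 0.3789]
tool_rot: [0.691, 0.723, 0.0, 0.0]
ft_force: [-0.8, -0.3, -1.1]
grip_width: -0.0003
```

Run:
```python
from h import *; from workcell import *
goal((.487,-.258,.307),.04)
for n in("wrist","scene"):
    c=camera(n)["color"][:,:,::-1]; cv2.imwrite(f"pics/{n}7.png",c)
w=cv2.imread("pics/wrist7.png"); s=cv2.imread("pics/scene7.png")
cv2.imwrite("pics/m7.png",np.hstack([w[:,100:420],cv2.resize(s[90:220,130:270],(414,384),interpolation=cv2.INTER_CUBIC)]))
```

```text
t 13.7 pos [ 0.4898 -0.2539  0.3789] yaw 0.0451 F [-0.77 -0.27 -1.08] w -0.0003 j6 1.05
units [-0.079 -0.06   1.439] roll 0.048
```

View pics/m7.png

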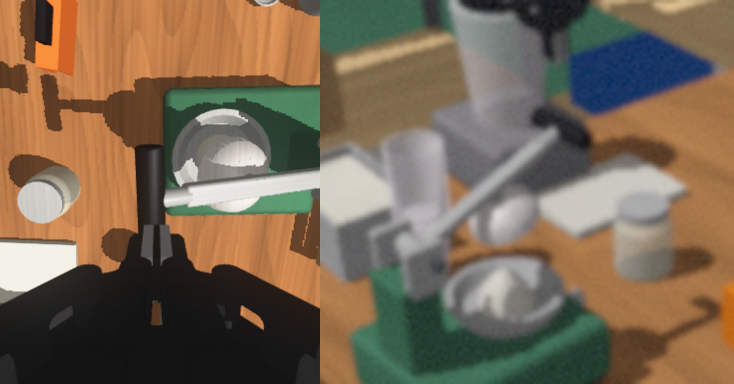

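In the wrist view the handle lies just left of the shut fingers (m7 columns 136-163 against 157), which puts it at x of about 0.485 and agrees with the triangulated 0.487. Down to just above it.

Request:
move_arm:
  motion:
    - [0, [0, -0.02, 0.1], 0]
    - [0, [-0.02, -0.04, 0.3], 0]
    - [0, [-0.04, -0.06, 0.5], 0]
    - [0, [-0.06, -0.08, 0.7], 0]
    - [0, [-0.08, -0.1, 0.9], 0]
    - [0, [-0.08, -0.1, 1.05], 0]
    - [0, [-0.08, -0.1, 1.15], 0]
    - [0, [-0.08, -0.1, 1.22], 0]
    - [0, [-0.08, -0.1, 1.26], 0]
    - [0, [-0.08, -0.1, 1.28], 0]

```text
clock: 14.8
eef_pos: [0.4848, -0.259, 0.3149]
tool_rot: [0.691, 0.722, 0.0, 0.0]
ft_force: [-0.0, -0.7, 0.1]
grip_width: 0.0002
```

Run:
```python
from h import *; from workcell import *
np.set_printoptions(precision=4,suppress=True)
o=get_obs()
goal((.474,-.259,.232),.04)
c=camera("wrist")["color"][:,:,::-1]; cv2.imwrite("pics/w8.png",cv2.resize(c,None,fx=1.5,fy=1.5))
s=camera("scene")["color"][:,:,::-1]; cv2.imwrite("pics/s8.png",cv2.resize(s[90:220,130:270],None,fx=4,fy=4,interpolation=cv2.INTER_CUBIC))
```

```text
t 14.8 pos [ 0.4848 -0.259   0.3149] yaw 0.0438 F [-0.05 -0.7   0.07] w 0.0002 j6 1.04
units [ 0.009 -0.216  1.657] roll 0.036
```

View pics/w8.png

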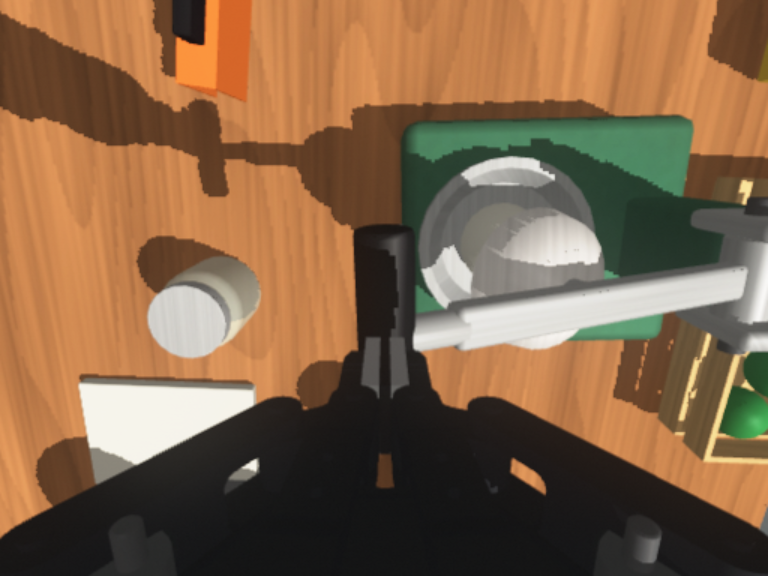

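View pics/s8.png

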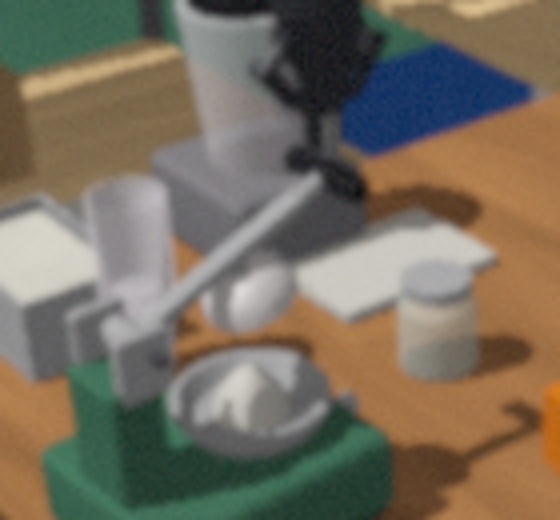

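The handle (columns 355-414) is centred under the fingertips at 385. I press about half way and watch the force.

Request:
move_arm:
  motion:
    - [0, [0, 0, 0.05], 0]
    - [0, [0, -0.02, 0.12], 0]
    - [0, [0, -0.04, 0.2], 0]
    - [0, [0, -0.07, 0.3], 0]
    - [0, [0, -0.1, 0.4], 0]
    - [0, [0, -0.12, 0.5], 0]
    - [0, [0, -0.14, 0.6], 0]
    - [0, [0, -0.16, 0.7], 0]
    - [0, [0, -0.18, 0.78], 0]
    - [0, [0, -0.18, 0.8], 0]

```text
clock: 15.9
eef_pos: [0.4744, -0.2597, 0.2745]
tool_rot: [0.692, 0.722, -0.001, -0.0]
ft_force: [-4.4, -1.0, 6.3]
grip_width: 0.0
```

```bash
python3 -c "
from h import *; goal((.474,-.259,.231),.04)"
```

```text
t 15.9 pos [ 0.4744 -0.2597  0.2745] yaw 0.043 F [-4.35 -1.01  6.27] w 0.0 j6 1.03
units [ 0.014 -0.006  0.871] roll 0.028
```

Run:
```python
from h import *; from workcell import *
c=camera("wrist")["color"][:,:,::-1]; cv2.imwrite("pics/w9.png",cv2.resize(c,None,fx=1.5,fy=1.5))
s=camera("scene")["color"][:,:,::-1]; cv2.imwrite("pics/s9.png",cv2.resize(s[90:220,130:270],None,fx=4,fy=4,interpolation=cv2.INTER_CUBIC))
```

View pics/w9.png

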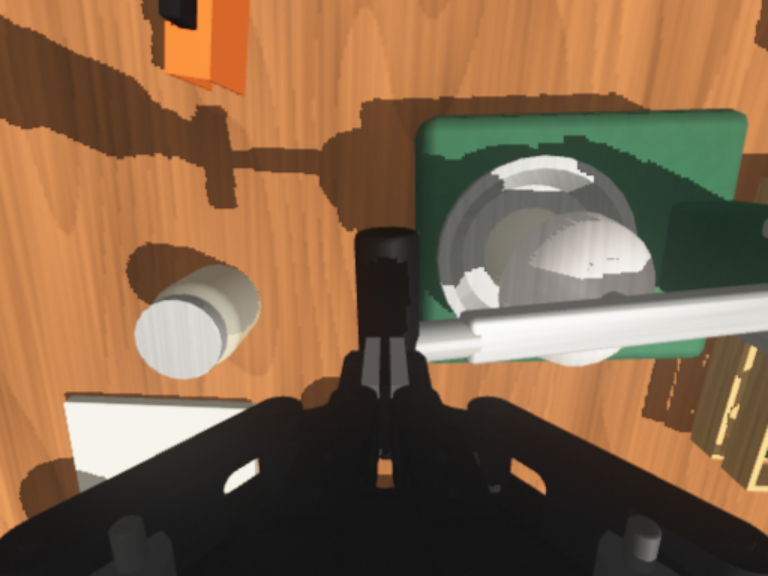

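View pics/s9.png

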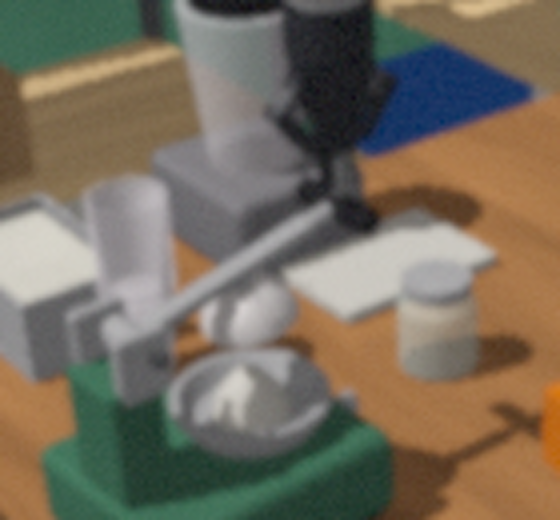

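The contact sits about 1-2 mm in front of the bar's centre (handle columns 355-420), which is fine because the bar still moves a little outward. I go on to level.

Request:
move_arm:
  motion:
    - [0, [0, 0, 0.05], 0]
    - [0, [0, 0, 0.15], 0]
    - [0, [0, 0, 0.27], 0]
    - [0, [0, 0, 0.4], 0]
    - [0, [0, 0, 0.52], 0]
    - [0, [0, 0, 0.63], 0]
    - [0, [0, 0, 0.72], 0]
    - [0, [0, 0, 0.79], 0]
    - [0, [0, 0, 0.83], 0]
    - [0, [0, 0, 0.85], 0]

```text
clock: 17.0
eef_pos: [0.4743, -0.2597, 0.2325]
tool_rot: [0.692, 0.722, -0.001, -0.0]
ft_force: [-5.6, -0.3, 7.1]
grip_width: -0.0
```

Request:
move_arm:
  motion:
    - [0, [0, 0, 0], 0]
    - [0, [0, 0, 0], 0]
    - [0, [0, 0, 0], 0]
    - [0, [0, 0, 0], 0]
    - [0, [0, 0, 0], 0]
    - [0, [0, 0, 0], 0]
    - [0, [0, 0, 0], 0]
    - [0, [0, 0, 0], 0]
    - [0, [0, 0, 0], 0]
    - [0, [0, 0, 0], 0]

```text
clock: 18.0
eef_pos: [0.4743, -0.2597, 0.2327]
tool_rot: [0.692, 0.722, -0.001, -0.0]
ft_force: [-5.8, -1.0, 7.3]
grip_width: -0.0001
```

Run:
```python
from h import *; from workcell import *
goal((.474,-.259,.232),.04)
c=camera("wrist")["color"][:,:,::-1]; cv2.imwrite("pics/w10.png",cv2.resize(c,None,fx=1.5,fy=1.5))
s=camera("scene")["color"][:,:,::-1]; cv2.imwrite("pics/s10.png",cv2.resize(s[90:340,130:390],None,fx=2.4,fy=2.4,interpolation=cv2.INTER_CUBIC))
goal((.474,-.259,.232),.04)
```

```text
t 18.0 pos [ 0.4743 -0.2597  0.2327] yaw 0.0429 F [-5.82 -0.96  7.28] w -0.0001 j6 1.03
units [ 0.014 -0.005  0.014] roll 0.028
t 18.1 pos [ 0.4743 -0.2597  0.2327] yaw 0.0429 F [-5.27 -0.08  6.96] w -0.0001 j6 1.03
units [ 0.015 -0.005  0.014] roll 0.027
```

View pics/w10.png

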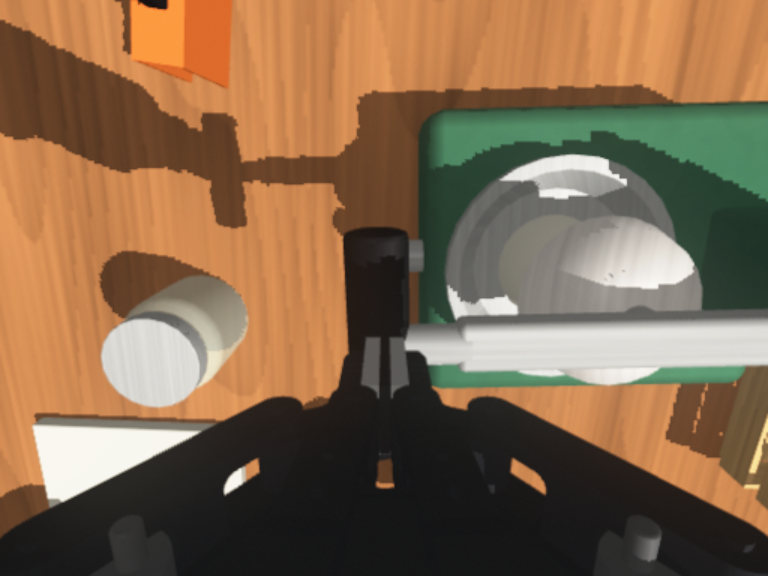

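View pics/s10.png

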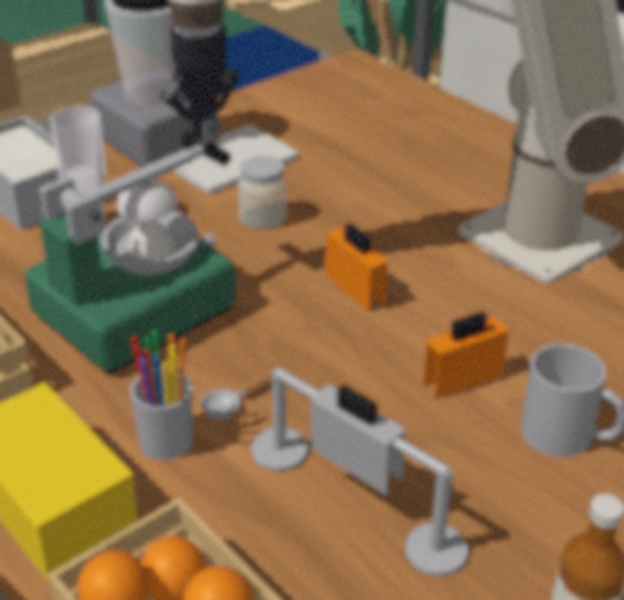

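The arm is level and steady, and the guard hangs. I ease the sideways friction load with a 1.5 mm shift outward and hold.

Request:
move_arm:
  motion:
    - [0, [0, -0.01, 0], 0]
    - [0, [0, -0.02, 0], 0]
    - [0, [0, -0.03, 0], 0]
    - [0, [0, -0.03, 0.01], 0]
    - [0, [0, -0.03, 0.01], 0]
    - [0, [0, -0.03, 0.01], 0]
    - [0, [0, -0.03, 0.01], 0]
    - [0, [0, -0.03, 0.01], 0]
    - [0, [0, -0.03, 0.01], 0]
    - [0, [0, -0.03, 0.01], 0]

```text
clock: 19.1
eef_pos: [0.4742, -0.2598, 0.2326]
tool_rot: [0.692, 0.722, -0.0, 0.001]
ft_force: [-2.1, -0.3, 6.5]
grip_width: -0.0002
```

Run:
```python
from h import *; from workcell import *
goal((.474,-.259,.232),.04)
c=camera("wrist")["color"][:,:,::-1]; s=camera("scene")["color"][:,:,::-1]; s=cv2.resize(s[90:220,130:270],(414,384),interpolation=cv2.INTER_CUBIC)
cv2.imwrite("pics/m11.png",np.hstack([c[:,100:420],s]))
goal((.474,-.259,.232),.04)
```

```text
t 19.1 pos [ 0.4742 -0.2598  0.2326] yaw 0.0433 F [-2.06 -0.28  6.45] w -0.0002 j6 1.03
units [ 0.015 -0.003  0.013] roll 0.032
t 19.2 pos [ 0.4742 -0.2597  0.2326] yaw 0.0434 F [-2.25  1.1   7.02] w -0.0 j6 1.03
units [ 0.015 -0.003  0.012] roll 0.032
```

View pics/m11.png

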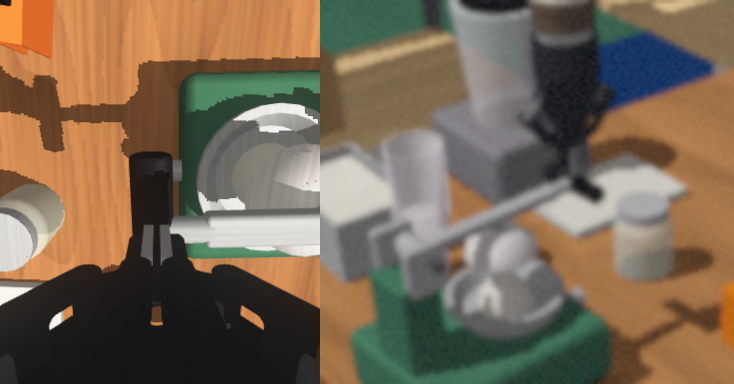

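The fingertips sit on the handle, the arm is level, the side load is down to about 2 N and the downward push is about 7 N. I hand the job in.

```bash
python3 -c "
from workcell import *
print(job_done())"
```

```text
the job is handed in; nothing more can be done
None
```

I hung the grey splash guard astride the middle of the rail and let go of it. Then I pressed the citrus press's arm down to level with the shut fingers and handed the job in at about 19 s, still pressing. No verdict was reported.

**Guard:** after release the wrist and scene views showed it upright and in line with the bar. The scene view with the arm held level still showed it hanging, though I did not photograph it again after the final small shift.

**Press arm:** the fingertip was at 0.2326 m, which puts the handle at about 0.2206 m against 0.220 m for level. It held steady, with about 6.5–7 N on the fingers. I judged the angle from the fingertip height and the pictures, as the joint itself is not reported.

**Disagreements and side load:**
- My camera estimate of the rail was about 2 mm off from the wrist view across the bar, and I followed the wrist view.
- While pressing there was an unexpected sideways load of about 5 N. A 1.5 mm shift outward brought it down to about 2 N without moving the arm from level.

I touched nothing else on the counter; in the views I took, nothing else had visibly moved.

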